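# Zero the haematocrit reader

## Robot

A 7-joint arm with a two-finger parallel gripper is mounted at the origin on the work surface. World frame = base frame: x ahead of the robot, y to its left, z up, the work surface at z = 0. Lengths are in m, angles in rad, forces in N, time in s.
With the tool pointing down it reaches from about 0.35 to 0.9 m from the base axis. Payload 7.2 kg.
Tool frame: the origin (TCP) lies at the very end of the fingers, on their centre line; the grasp point (between the pads) lies 19 mm behind it; z points along the fingers, y is the direction in which the jaws open and shut (so a half turn about z gives the same grasp; the last joint's range is limited). The gripper opens to 88 mm and grips with 3 to 60 N. Pads are 20 mm wide; open, the fingers measure 115 mm over their backs; the gripper's body (75 mm by 178 mm) begins 61 mm behind the grasp point.
Start: joints at [-1.316, 0.411, -0.013, 1.596, 0.006, 1.134, -0.082], TCP at [0.198, 0.593, 0.223] pointing down, gripper open.
Joint ranges: [-2.95, 2.95], [-0.29, 1.99], [-1.47, 1.44], [0.14, 2.54], [-1.03, 4.17], [0.13, 1.85], [-2.86, 2.86]. Speed limits (rad/s): [2.39, 2.39, 3.01, 3.01, 3.14, 3.14, 3.14].

## Interface

Orientations are given as [roll, pitch, yaw] about the fixed x, y, z axes, in that order (R = Rz(yaw) Ry(pitch) Rx(roll)).
In Python, from bench import telemetry, vision, order gives the robot as it stands.
- The arm moves only by the shell command python3 -m crank 'ROWS' [OPENING] [FORCE]. ROWS is a JSON object of lists of equal length, an entry for each row: "slide": the shift along the tool's x, y, z in m, a list of three; "roll": the turn about the tool's z in degrees. In form: {"slide": [[tx, ty, tz], ...], "roll": [roll, ...]}. A call has 1 to 20 rows; each row is the pose to reach, as a shift and turn from the pose measured when the call began, along the tool's axes at that moment; what a row does not reach only later rows make up. A row lasts 1/8 s, in which the tool goes at most 62.5 mm and 10.7 degrees, less where a joint would pass 70% of its speed; a pose out of reach is approached as far as the arm can. A call with a gripper value outside its range is refused whole. OPENING is the opening, from 0 (shut) to 1 (fully open), set as the call begins (- or left out, the last holds). The fingers move at their own pace and stop on an object; FORCE is the grip in N (left out, the last holds). Time passes only in rows, so rows that repeat a pose let the fingers close. It gives the time, the measured TCP pose, the force and the opening at its end, in the units of the state.
- telemetry.sense(): the state, without advancing time (a new reading comes with each control period).
- vision.get_image(name): name is "side" or "top" or "wrist"; returns the picture (480x640x3 uint8, red, green, blue); there is no depth.
- vision.camera_model(name): a dict with "mtx" (3x3 intrinsics, pixels), "world_from_camera" (4x4, takes a point from camera to world coordinates); the wrist camera has in their place "tool_from_camera" (4x4, takes a point from camera to tool coordinates, whose origin is the TCP and whose axes are the flange's). Camera axes: x right, y down, z forward; pixel columns grow to the right and rows downward; lengths in m; the calibration is good to about 2 mm. A picture is of the moment at which its call begins: read the wrist's pose just before it. camera_model takes no time and is no camera call.
- order.finish_job(): hands the job in, once; it reports no verdict.
The state is a dict: "t": time; "joint_pos": joint angles; "qvel": joint speeds; "effort": joint torques, N m; "tool_pos": TCP position; "tool_rot": TCP orientation; "force": force on the tool from outside, world axes, zero at the start; "moment": the same for the moment, N m; "opening": opening from 0.0 (shut) to 1.0 (fully open).
Only numpy, scipy, OpenCV 4.12 (cv2) and the standard library are available. Lean on these libraries where they do the work, as an engineer would, in place of code of your own. Each camera call takes 0.05 s, during which the arm holds its last target.

## Task

Get the haematocrit reader ready for reading the capillary tube in it: push the white tube slide fully home towards the middle of the reader, and turn the disc, which has finger holes for this, until the 100 line - the one dark line that runs all the way from hub to rim - lies right under the hairline of the clear bridge. It is all fingertip work: do not take hold of the slide or pick anything up, and leave the other things on the counter where they are.

Things in the scene. Friction and masses are not known exactly. Their poses are not given: they have to be found in the camera images.
- reader: Haematocrit reader, fixed to the counter: round dark steel base 236 mm across, its top 22 mm high, a pale disc turning on it, and a clear bridge over the disc. Origin: on the counter, under the disc's axis; z up; x points from the axis along the bridge. The bridge stands at its outer end on a grey foot 46 mm wide, 111 to 169 mm from the axis; a steel nut on the axis is 60 mm high.
- disc (a joint): Angle of the disc (rad), counter-clockwise from above; 0 or any whole turn (6.283): 100 line right under the hairline. Starts between 0.75 and 5.53. No end stops; stays where it is left (friction 0.07 N m). Disc: 220 mm across, underside 24 mm and top 36 mm above the counter. The 100 line is its only line from hub to rim, 2.6 mm wide; short scale lines round the rim, a fine spiral inside.
- line_end (a point): Point on the 100 line at the disc's rim, on the disc's top face, 106 mm from the axis; turns with the disc.
- hairline_end (a point): Fixed point on the hairline, the thin dark line along the middle of the bridge, 106 mm from the axis, on the bridge's top face. The bridge is a fixed clear bar 36 mm wide, underside 42 mm and top 48 mm above the counter, from 11 mm behind the axis to 169 mm along the reader's x. The disc passes under it; fingers cannot.
- finger_hole_a (a point): Centre of the finger hole a quarter turn counter-clockwise (from above) of the 100 line, at the height of the disc's top face; turns with the disc. Both finger holes are round, 40 mm in diameter, centred 82 mm from the axis, and go right through the disc; below them is the base's top, 22 mm above the counter.
- finger_hole_b (a point): Centre of the other finger hole, a quarter turn clockwise of the 100 line, at the height of the disc's top face; turns with the disc.
- tube_slide (a joint): How far the tube slide stands out from home (m): 0 fully home at its stop, starts 0.014 to 0.028, outer stop 0.030. Slides along the reader's x, stays where it is left, takes about 2 N to push. Its grip is a white block on the bridge, 20 mm along it, 26 mm wide, 48 to 66 mm above the counter, outer face 136 mm from the axis when home; a clear strip with the capillary tube runs inwards from it.
- slide_face (a point): Middle of the white block's outer face (the face away from the axis), 58 mm above the counter; moves with the slide.
- slide_top (a point): Middle of the white block's top face, 66 mm above the counter; moves with the slide.
- clay_tray: Bystander, loose: white tray of tube sealing clay, 75 x 50 x 16 mm, near the reader's rim. Origin: centre of its underside, as for all bystanders.
- tube_vial: Bystander, loose: upright clear vial of capillary tubes, 33 mm across, 75 mm high, near the reader's rim.
- dropper_bottle: Bystander, loose: upright amber dropper bottle, 38 mm across, 98 mm high, near the reader's rim.
- tally_counter: Bystander, loose: round steel tally counter, 48 mm across, 23 mm high, near the reader's rim.
- slide_box: Bystander, loose: grey and white slide box, 88 x 103 x 34 mm, right of the reader.
- pen: Bystander, loose: pen lying to the right beyond the reader, 130 mm long, 11 mm high.
- mouse: Bystander, loose: black computer mouse, 101 x 64 x 32 mm, left of the reader.
- lab_timer: Bystander, loose: small white timer standing on edge, 62 mm wide, 84 mm high, left of the reader.

How it is judged:
By the outcome, as a careful person would: the job done as asked, in the order asked, and still so for the second after the job is handed in, with the robot touching nothing.
It also fails if it takes over 58 s, if anything falls off the work surface, if the arm or the gripper's body presses on something with over 40 N, if the wrist force passes 120 N, or if a joint passes its speed limit or range.

## Working session

There is one attempt and no reset: what is moved stays moved. The work goes in short steps, Python scripts to look and compute and a shell command to move; the robot and the scene stay as the last step left them, time stands still between calls to the robot, and variables do not carry over. Pictures are saved under pics/ and viewed, and the job is handed in when it is done.

```bash
ls; mkdir -p pics; python3 - <<'E'
from bench import telemetry, vision
import cv2
print(telemetry.sense())
for n in("side","top"):
    cv2.imwrite(f"pics/{n}0.png",vision.get_image(n)[:,:,::-1]); print(vision.camera_model(n))
print(vision.camera_model("wrist"))
E
```

```text
pics
{'t': 0.0, 'joint_pos': array([-1.31619498,  0.41189669, -0.01274693,  1.59701105,  0.00561529,
        1.13430123, -0.08220779]), 'qvel': array([-0.00041698, -0.00026466, -0.00019435,  0.00097363, -0.0007836 ,
       -0.00124042,  0.00078727]), 'effort': array([ 2.31848408e-04, -5.87948942e+01,  6.42057806e-01, -2.91072160e+01,
       -5.37977368e-02,  1.85406004e-02,  1.61335797e-04]), 'tool_pos': array([0.19813322, 0.59224375, 0.2218244 ]), 'tool_rot': array([-3.14001609e+00,  1.11772322e-04,  2.81884655e+00]), 'force': array([ 0.41197511, -0.36170405, -0.07772544]), 'moment': array([ 0.02529669,  0.01791963, -0.00672433]), 'opening': 1.000989539295212}
{'mtx': array([[550.3839687 ,   0.        , 320.7509939 ],
       [  0.        , 550.3839687 , 241.34580161],
       [  0.        ,   0.        ,   1.        ]]), 'world_from_camera': array([[ 0.96157822, -0.20435848,  0.18331648,  0.36834266],
       [-0.27451953, -0.72189021,  0.63522717, -0.86224404],
       [ 0.00252031, -0.66114456, -0.7502543 ,  1.02784232],
       [ 0.        ,  0.        ,  0.        ,  1.        ]])}

[... 254 characters left out ...]
0.99997699,  0.00619158, -0.00277058, -0.04332297],
       [ 0.00232521, -0.0708153 , -0.99748674,  1.75931929],
       [ 0.        ,  0.        ,  0.        ,  1.        ]])}
{'mtx': array([[386.22126216,   0.        , 325.12005117],
       [  0.        , 386.22126216, 240.48124713],
       [  0.        ,   0.        ,   1.        ]]), 'tool_from_camera': array([[ 2.88898020e-04, -9.63965299e-01, -2.66027855e-01,
         7.31904187e-02],
       [ 9.99999749e-01,  1.06549945e-04,  6.99879710e-04,
        -7.80673748e-04],
       [-6.46314500e-04, -2.66027991e-01,  9.63965088e-01,
        -1.61409089e-01],
       [ 0.00000000e+00,  0.00000000e+00,  0.00000000e+00,
         1.00000000e+00]])}
```

View pics/top0.png

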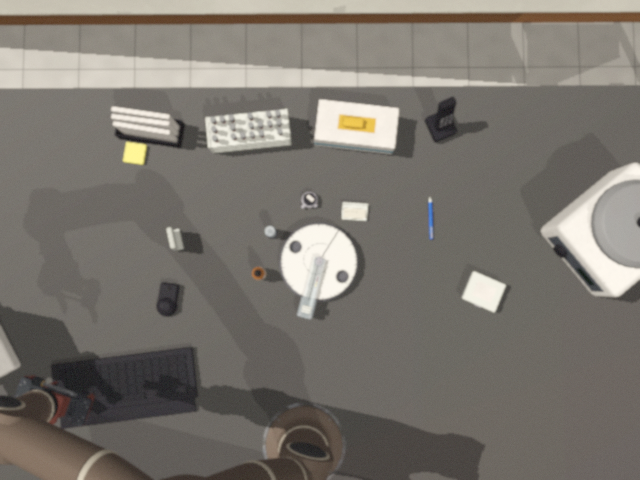

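View pics/side0.png

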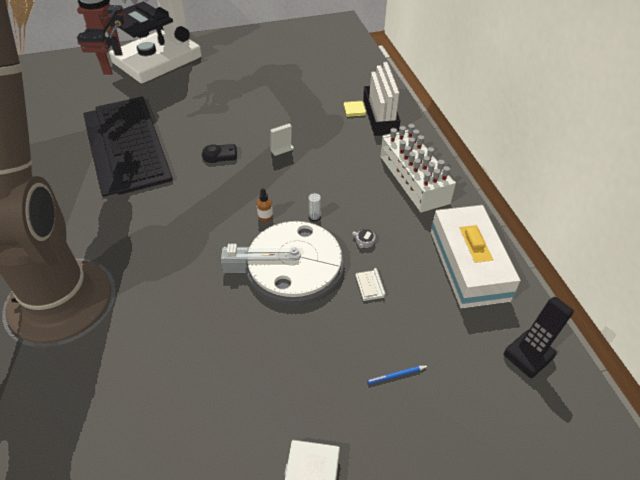

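The top view shows the disc at about (319,262), finger holes at (295,247) and (342,276), the bridge's outer end at about (307,312), and the 100 line pointing to about (337,232). Next I'll measure these.

```bash
cat > h.py <<'E'
import numpy as np, cv2
from scipy.spatial.transform import Rotation as R
from bench import telemetry, vision
def wfc(name,st=None):
    m=vision.camera_model(name)
    if name!="wrist": return m["mtx"],m["world_from_camera"]
    T=np.eye(4);T[:3,:3]=R.from_euler('xyz',st["tool_rot"]).as_matrix();T[:3,3]=st["tool_pos"]
    return m["mtx"],T@m["tool_from_camera"]
def ray(name,uv,z,st=None):
    K,T=wfc(name,st); d=T[:3,:3]@np.linalg.solve(K,[uv[0],uv[1],1.]); o=T[:3,3]
    return o+d*(z-o[2])/d[2]
def proj(name,p,st=None):
    K,T=wfc(name,st); c=T[:3,:3].T@(np.array(p)-T[:3,3]); q=K@c; return q[:2]/q[2]
E
python3 - <<'E'
from h import *
im=cv2.imread("pics/top0.png")
g=im.min(axis=2); m=(g>190).astype('uint8'); m[:, :270]=0;m[:,370:]=0;m[:220]=0;m[330:]=0
cs,_=cv2.findContours(m,cv2.RETR_EXTERNAL,cv2.CHAIN_APPROX_NONE); c=max(cs,key=cv2.contourArea)
e=cv2.minEnclosingCircle(c); print(e, cv2.boundingRect(c))
print("ctr",ray("top",e[0],.036))
for n,p,z in[("ctr",(319,262),.036),("holeL",(295,247),.036),("holeR",(342,276),.036),("line",(337,232),.036),("bridge end",(306,314),.048)]:
    print(n,ray("top",p,z))
cv2.imwrite("pics/topz.png",cv2.resize(im[185:335,235:385],(750,750)[:2],interpolation=cv2.INTER_CUBIC)[:600])
s=cv2.imread("pics/side0.png");cv2.imwrite("pics/sidez.png",cv2.resize(s[180:320,210:400],(760,560),interpolation=cv2.INTER_CUBIC))
E
```

```text
((316.0, 269.5), 45.41210174560547) (282, 225, 74, 89)
ctr [ 0.51384895 -0.03946522  0.036     ]
ctr [ 0.53590416 -0.04845192  0.036     ]
holeL [0.58068954 0.02221269 0.036     ]
holeR [ 0.49423231 -0.11595413  0.036     ]
line [ 0.62442328 -0.10233833  0.036     ]
bridge end [ 0.38431914 -0.00959033  0.048     ]
```

View pics/topz.png

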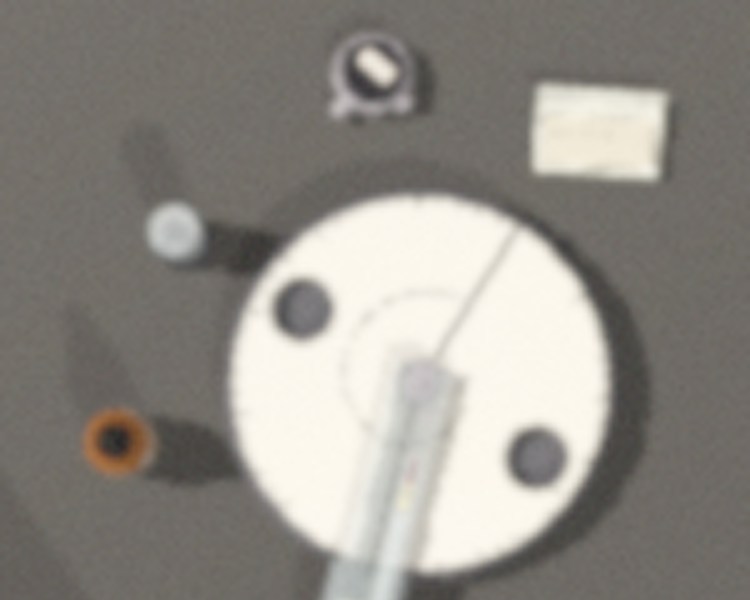

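View pics/sidez.png

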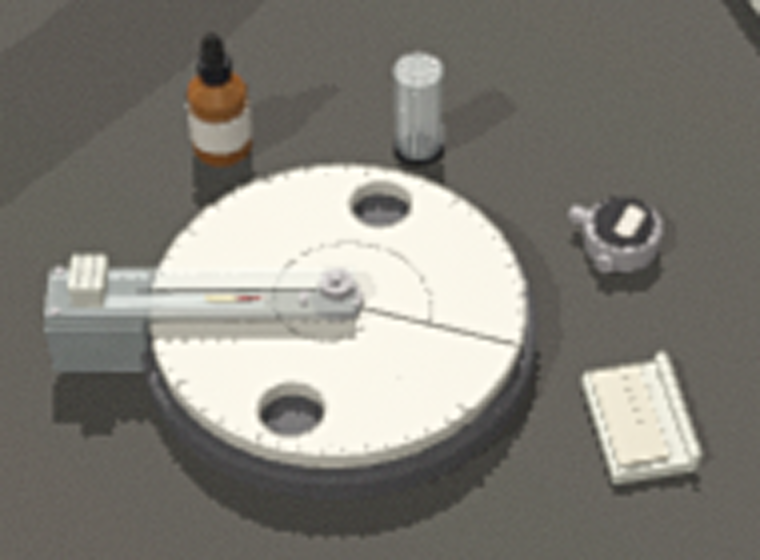

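Axis at about (0.536,-0.048), with the bridge pointing at about 166° in world and the line at about -33°. The disc therefore needs about -161° (clockwise), driven from hole a. I'll shut the gripper and move above the bridge for a close look.

```bash
python3 -m crank '{"slide":[[-0.027,-0.037,0],[-0.055,-0.073,0],[-0.082,-0.110,0],[-0.110,-0.146,0],[-0.137,-0.183,0],[-0.165,-0.219,0],[-0.192,-0.256,0],[-0.220,-0.293,0],[-0.247,-0.329,0],[-0.274,-0.366,0],[-0.302,-0.402,0],[-0.329,-0.439,0],[-0.357,-0.475,0],[-0.384,-0.512,0],[-0.384,-0.512,0],[-0.384,-0.512,0],[-0.384,-0.512,0]],"roll":[0,0,0,0,0,0,-1,-2,-3,-4,-4.5,-4.5,-4.5,-4.5,-4.5,-4.5,-4.5]}' 0 20
python3 - <<'E'
from h import *
st=telemetry.sense(); im=vision.get_image("wrist")[:,:,::-1]; cv2.imwrite("pics/w1.png",im)
np.save("w1.npy",np.r_[st["tool_pos"],st["tool_rot"]]); print(st["t"],st["tool_pos"],st["tool_rot"])
E
```

```text
t: 2.22
tool_pos: [0.3996, -0.014, 0.2225]
tool_rot: [-3.14, -0.0, 2.899]
force: [0.0, 0.1, -0.1]
opening: 0.005
2.225 [ 0.3996081  -0.01401924  0.22253194] [-3.14020237e+00 -4.33996642e-04  2.89929286e+00]
```

View pics/w1.png

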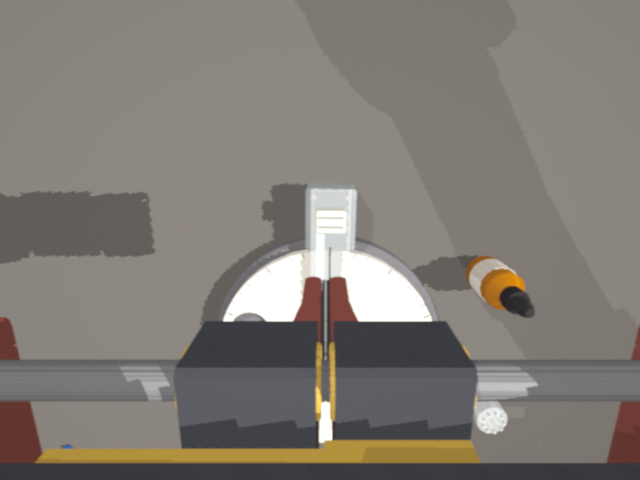

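The wrist view shows the white grip at about (331,221), the foot's outer edge at about row 186, and the hairline running down near column 330.

```bash
python3 - <<'E'
from h import *
im=cv2.imread("pics/w1.png"); a=np.load("w1.npy"); st=dict(tool_pos=a[:3],tool_rot=a[3:])
ax=np.array([.536,-.048])
# white block
m=(im.min(axis=2)>205).astype('uint8'); m[:195]=0;m[245:]=0;m[:,:300]=0;m[:,365:]=0
ys,xs=np.nonzero(m); print("white rows",ys.min(),ys.max(),xs.min(),xs.max())
cs,_=cv2.findContours(m,cv2.RETR_EXTERNAL,cv2.CHAIN_APPROX_NONE);
for c in cs: print(cv2.boundingRect(c),cv2.contourArea(c))
for n,p,z in[("face",(331,209.5),.066),("blk inner",(332,234),.066),("footouterL",(308,186),.048),("footouterR",(355,186),.048),("hair",(330,265),.048)]:
    q=ray("wrist",p,z,st); r=q[:2]-ax; print(n,q,np.hypot(*r),np.degrees(np.arctan2(r[1],r[0])))
cv2.imwrite("pics/w1z.png",cv2.resize(im[170:320,230:430],(800,600),interpolation=cv2.INTER_CUBIC))
E
```

```text
white rows 195 244 311 355
(353, 231, 1, 1) 0.0
(311, 195, 45, 50) 2010.5
face [ 0.38856185 -0.00698423  0.066     ] 0.15303692555481296 164.45398304288037
blk inner [ 0.40930493 -0.01114105  0.066     ] 0.13194780190158187 163.77888579361598
footouterL [ 0.36704904 -0.02206519  0.048     ] 0.17092993239128088 171.27293632944762
footouterR [0.37682803 0.01756746 0.048     ] 0.17214763409585296 157.61184385974568
hair [ 0.44201405 -0.02063736  0.048     ] 0.09788806069843364 163.76785236145457
```

View pics/w1z.png

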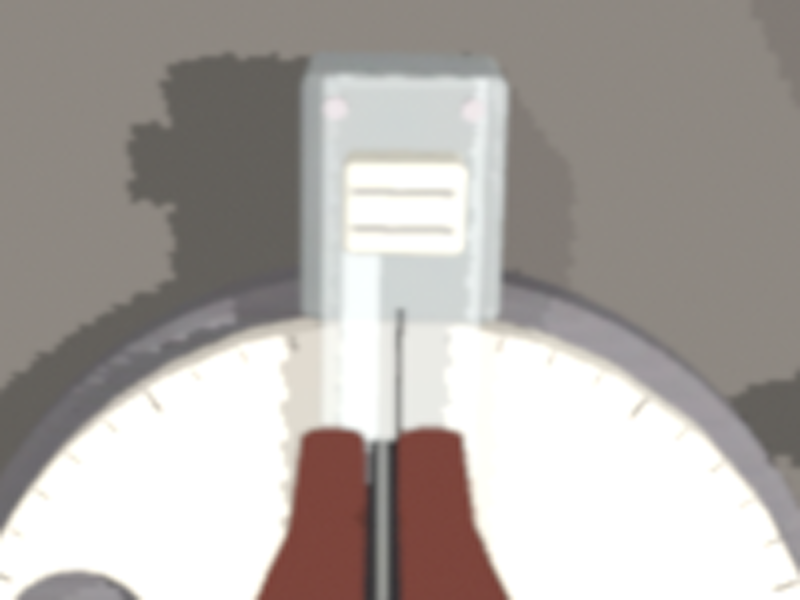

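Block face at about (0.389,-0.007), about 153 mm from the axis, so it stands out about 17 mm. That is inside the stated 14–28 mm range. I'll come down outside it and push.

```bash
python3 -m crank '{"slide":[[0.017,0.002,0.02],[0.034,0.003,0.06],[0.034,0.003,0.10],[0.034,0.003,0.14],[0.034,0.003,0.16],[0.034,0.003,0.167],[0.034,0.003,0.167],[0.034,0.003,0.167]],"roll":[0,0,0,0,0,0,0,0]}' 0 20
python3 - <<'E'
from h import *
st=telemetry.sense(); print(st["tool_pos"],st["force"])
for n in("side","wrist"): cv2.imwrite(f"pics/{n}2.png",vision.get_image(n)[:,:,::-1])
s=cv2.imread("pics/side2.png")[200:300,180:360]; w=cv2.imread("pics/wrist2.png")
cv2.imwrite("pics/c2.png",np.hstack([cv2.resize(s,(450,250)),cv2.resize(w,(333,250))]))
E
```

```text
t: 3.28
tool_pos: [0.3679, -0.0029, 0.0563]
tool_rot: [-3.141, 0.001, 2.9]
force: [-0.4, 0.1, -0.1]
opening: 0.009
[ 0.36792097 -0.00294246  0.05632537] [-0.36463168  0.09260799 -0.14138003]
```

View pics/c2.png

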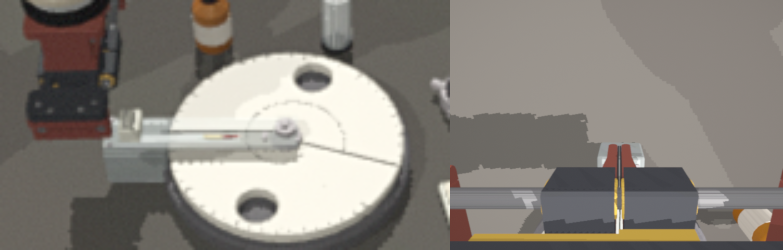

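The fingertips are outside the block, just above the foot, with nothing touched. Now I'll push inward.

```bash
python3 -m crank '{"slide":[[-0.006,0,0.001],[-0.010,0,0.001],[-0.014,0,0.001],[-0.018,0,0.001],[-0.021,0,0.001],[-0.023,0,0.001],[-0.023,0,0.001]],"roll":[0,0,0,0,0,0,0]}' 0 20
python3 -m crank '{"slide":[[-0.001,0,0],[-0.002,0,0],[-0.003,0,0],[-0.004,0,0],[-0.004,0,0]],"roll":[0,0,0,0,0]}' 0 20
```

```text
t: 4.25
tool_pos: [0.3904, -0.0086, 0.0553]
tool_rot: [-3.141, 0.001, 2.899]
force: [-1.2, 0.2, -0.2]
opening: 0.005
t: 4.88
tool_pos: [0.3944, -0.0097, 0.0553]
tool_rot: [-3.141, 0.002, 2.899]
force: [-1.7, -0.9, 0.1]
opening: 0.006
```

```bash
python3 -m crank '{"slide":[[-0.001,0,0],[-0.002,0,0],[-0.003,0,0],[-0.004,0,0],[-0.004,0,0]],"roll":[0,0,0,0,0]}' 0 20
python3 - <<'E'
from h import *
st=telemetry.sense(); print(st["tool_pos"],st["force"])
for n in("side",): cv2.imwrite(f"pics/{n}3.png",vision.get_image(n)[:,:,::-1])
s=cv2.imread("pics/side3.png")[200:300,180:360]
cv2.imwrite("pics/c3.png",cv2.resize(s,(720,400)))
E
```

```text
t: 5.5
tool_pos: [0.3959, -0.0101, 0.0549]
tool_rot: [-3.141, -0.003, 2.9]
force: [-8.1, 1.9, 6.5]
opening: 0.003
[ 0.39590068 -0.01011527  0.05491411] [-8.10185372  1.86182012  6.49113744]
```

View pics/c3.png

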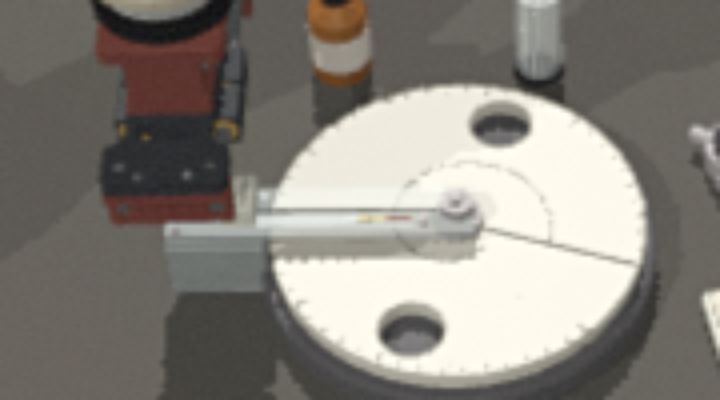

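The force rose to 8 N at the stop. The finger face is about 135–136 mm from the axis, so the slide is home. I'll back off, lift, and go above hole a.

```bash
python3 -m crank '{"slide":[[0.006,0,0],[0.012,0,0],[0.014,0,-0.03],[0.014,0,-0.07],[-0.02,0.01,-0.08],[-0.06,0.03,-0.08],[-0.10,0.045,-0.08],[-0.14,0.062,-0.08],[-0.1716,0.0761,-0.08],[-0.1716,0.0761,-0.06],[-0.1716,0.0761,-0.04],[-0.1716,0.0761,-0.03],[-0.1716,0.0761,-0.03]],"roll":[0,0,0,0,0,0,0,0,0,0,0,0,0]}' 0 20
python3 - <<'E'
from h import *
st=telemetry.sense(); print(st["tool_pos"],st["tool_rot"],st["force"])
for n in("side","wrist","top"): cv2.imwrite(f"pics/{n}4.png",vision.get_image(n)[:,:,::-1])
s=cv2.imread("pics/side4.png")[180:310,200:380]; w=cv2.imread("pics/wrist4.png")
t=cv2.imread("pics/top4.png")[190:330,250:390]
cv2.imwrite("pics/c4.png",np.hstack([cv2.resize(s,(415,300)),cv2.resize(t,(300,300))]))
for p in [(.5807,.0226,.036),(.5365,-.0465,.036),(.3886,-.007,.066)]: print(proj("side",p),proj("top",p),proj("wrist",p,st))
E
```

```text
t: 7.18
tool_pos: [0.5805, 0.0226, 0.0839]
tool_rot: [-3.14, -0.004, 2.899]
force: [0.1, -0.2, -1.0]
opening: 0.008
[0.58053871 0.02258888 0.08393747] [-3.14039292 -0.00382009  2.89944627] [ 0.09256012 -0.15585883 -1.04142591]
[303.88990908 230.54134394] [294.86896178 246.99728165] [326.31723463 267.05590649]
[293.19610912 255.18225596] [318.33732482 261.80225336] [186.50031866 222.08002209]
[226.29116218 247.58658222] [304.97245785 312.85172898] [ 128.33986015 -158.08294258]
```

View pics/c4.png

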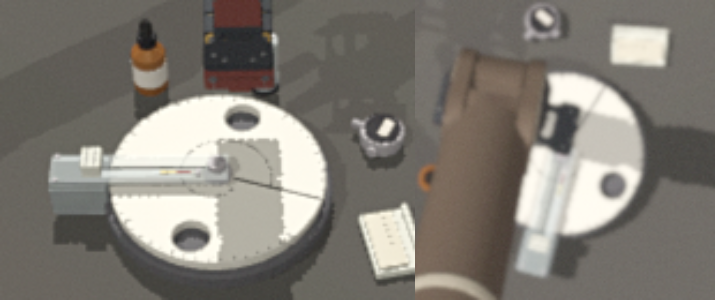

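View pics/wrist4.png

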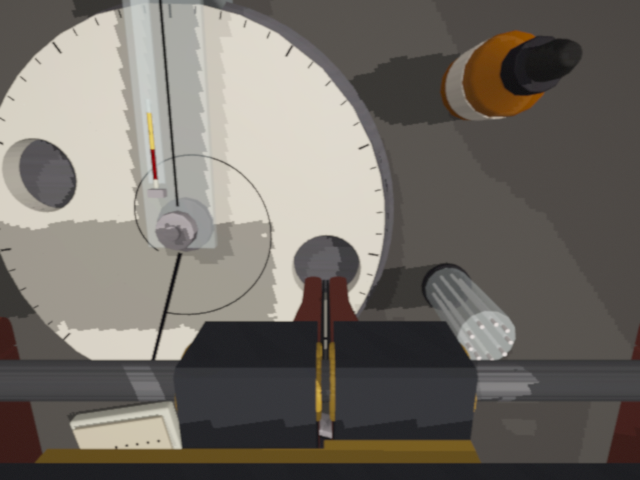

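Hole a is centred at about (326,266), and my prediction was (326.3,267), so the position is good. I'll descend into it and compute the clockwise arc.

```bash
python3 -m crank '{"slide":[[0,0,0.025],[0,0,0.045],[0,0,0.054],[0,0,0.054],[0,0,0.054]],"roll":[0,0,0,0,0]}' 0 20
python3 - <<'E'
from h import *
st=telemetry.sense(); print(st["tool_pos"],st["force"])
ax=np.array([.5365,-.0465]); Rm=R.from_euler('xyz',st["tool_rot"]).as_matrix()
for a in np.r_[np.linspace(50,-90,18),-95,-98]:
    p=np.r_[ax+.082*np.array([np.cos(np.radians(a)),np.sin(np.radians(a))]),.0305]
    print(round(a),np.round(Rm.T@(p-st["tool_pos"]),3).tolist())
cv2.imwrite("pics/w5.png",vision.get_image("wrist")[:,:,::-1])
E
```

```text
t: 7.95
tool_pos: [0.5819, 0.0226, 0.032]
tool_rot: [3.141, -0.001, 2.899]
force: [0.3, 0.3, 0.2]
opening: 0.001
[0.581887   0.02260676 0.03197691] [0.33782075 0.27051437 0.1615702 ]
50 [-0.009, -0.004, 0.001]
42 [-0.019, -0.01, 0.001]
34 [-0.028, -0.018, 0.001]
25 [-0.036, -0.026, 0.001]
17 [-0.043, -0.036, 0.001]
9 [-0.048, -0.046, 0.001]
1 [-0.052, -0.057, 0.001]
-8 [-0.054, -0.069, 0.001]
-16 [-0.054, -0.081, 0.001]
-24 [-0.053, -0.093, 0.001]
-32 [-0.05, -0.104, 0.001]
-41 [-0.046, -0.115, 0.001]
-49 [-0.04, -0.125, 0.001]
-57 [-0.032, -0.134, 0.001]
-65 [-0.024, -0.142, 0.001]
-74 [-0.014, -0.149, 0.001]
-82 [-0.003, -0.154, 0.001]
-90 [0.008, -0.158, 0.001]
-95 [0.015, -0.159, 0.001]
-98 [0.019, -0.16, 0.001]
```

View pics/w5.png

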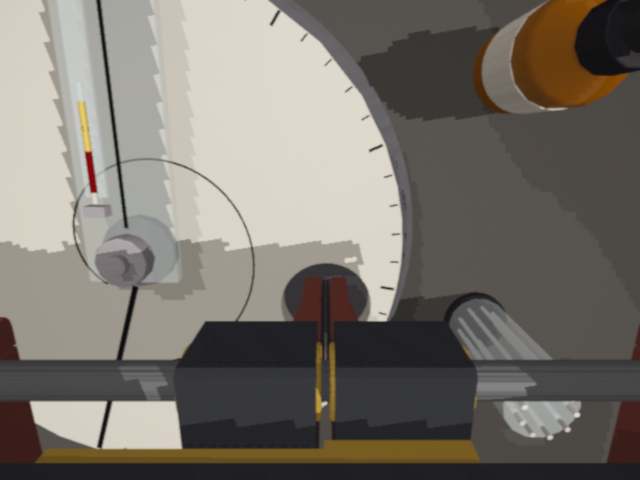

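The fingertip is in the hole without touching anything. Now the clockwise sweep, held 4 mm deeper.

```bash
python3 -m crank '{"slide":[[-0.009,-0.004,0.003],[-0.019,-0.010,0.004],[-0.028,-0.018,0.004],[-0.036,-0.026,0.004],[-0.043,-0.036,0.004],[-0.048,-0.046,0.004],[-0.052,-0.057,0.004],[-0.054,-0.069,0.004],[-0.054,-0.081,0.004],[-0.053,-0.093,0.004],[-0.050,-0.104,0.004],[-0.046,-0.115,0.004],[-0.040,-0.125,0.004],[-0.032,-0.134,0.004],[-0.024,-0.142,0.004],[-0.014,-0.149,0.004],[-0.003,-0.154,0.004],[0.008,-0.158,0.004],[0.010,-0.158,0.004],[0.010,-0.158,0.004]],"roll":[0,0,0,0,0,0,0,0,0,0,0,0,0,0,0,0,0,0,0,0]}' 0 20
python3 - <<'E'
from h import *
st=telemetry.sense(); print(st["tool_pos"],st["tool_rot"],st["force"])
np.save("w6.npy",np.r_[st["tool_pos"],st["tool_rot"]])
for n in("wrist","side"): cv2.imwrite(f"pics/{n}6.png",vision.get_image(n)[:,:,::-1])
s=cv2.imread("pics/side6.png")[180:310,200:380]; w=cv2.imread("pics/wrist6.png")
cv2.imwrite("pics/c6.png",np.hstack([cv2.resize(s,(360,300)),cv2.resize(w,(400,300))]))
E
```

```text
t: 10.5
tool_pos: [0.5341, -0.1286, 0.028]
tool_rot: [-3.142, -0.001, 2.899]
force: [-0.2, -0.3, -0.4]
opening: 0.007
[ 0.53413636 -0.12862297  0.02802384] [-3.14156239e+00 -6.64406856e-04  2.89925578e+00] [-0.22758012 -0.34026886 -0.35759333]
```

View pics/c6.png

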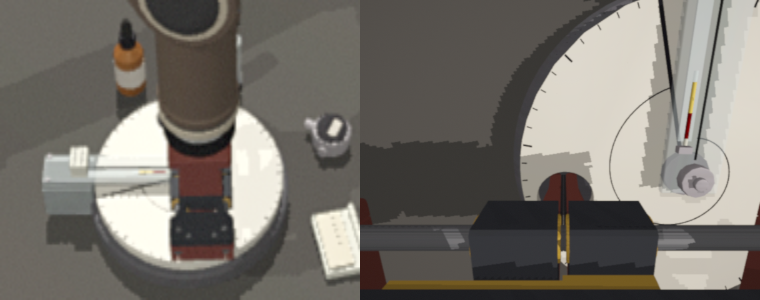

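View pics/wrist6.png

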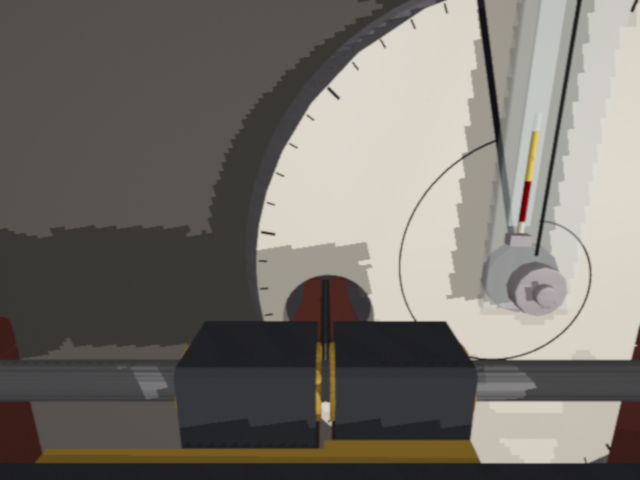

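The 100 line (about (482,0)–(498,140)) is now some 17–20° short of the hairline (about (579,0)–(537,255)). I'll compute the angle that's left.

```bash
cat >> h.py <<'E'
def ang(p0,p1,z,st):
    a=ray("wrist",p0,z,st);b=ray("wrist",p1,z,st);d=a-b
    return a,b,np.degrees(np.arctan2(d[1],d[0]))
def refine(im,p0,p1,hw=8):
    # darkest-pixel centroid across the rows between p0 and p1, then line fit
    pts=[]
    g=cv2.cvtColor(im,cv2.COLOR_BGR2GRAY).astype(float)
    for y in range(int(min(p0[1],p1[1])),int(max(p0[1],p1[1]))+1):
        x=p0[0]+(p1[0]-p0[0])*(y-p0[1])/(p1[1]-p0[1]); x0=max(int(round(x))-hw,0); s=g[y,x0:x0+2*hw+1]
        w=np.clip(np.median(s)-30-s,0,None)
        if w.sum()>30: pts.append((x0+(w*np.arange(len(s))).sum()/w.sum(),y))
    vx,vy,x,y=cv2.fitLine(np.array(pts,np.float32),cv2.DIST_HUBER,0,.01,.01).ravel()
    f=lambda Y:(x+vx/vy*(Y-y),Y)
    return f(p0[1]),f(p1[1]),len(pts)
E
python3 - <<'E'
from h import *
im=cv2.imread("pics/wrist6.png"); a=np.load("w6.npy"); st=dict(tool_pos=a[:3],tool_rot=a[3:])
l=refine(im,(482,2),(497,130));h=refine(im,(579,2),(538,245)); print(l,h)
L=ang(l[0],l[1],.036,st);H=ang(h[0],h[1],.048,st);print(L,H)
# intersection of the two lines = axis
def isect(A,B):
    d1=(A[0]-A[1])[:2];d2=(B[0]-B[1])[:2];t=np.linalg.solve(np.c_[d1,-d2],(B[1]-A[1])[:2]);return A[1][:2]+t[0]*d1
print("axis",isect(L,H))
c=np.array([.5365,-.0465]);r=a[:2]-c;print("tool ang",np.degrees(np.arctan2(r[1],r[0])),np.hypot(*r))
E
```

```text
((np.float32(480.42654), 2), (np.float32(497.1026), 130), 129) ((np.float32(578.66486), 2), (np.float32(537.5387), 245), 244)
(array([ 0.43250908, -0.04779657,  0.036     ]), array([ 0.47724789, -0.0475072 ,  0.036     ]), np.float64(-179.62941558259848)) (array([ 0.4425353 , -0.02180786,  0.048     ]), array([ 0.5219541 , -0.04282535,  0.048     ]), np.float64(165.17698086310222))
axis [ 0.53815675 -0.04711324]
tool ang -91.64861750808727 0.08215697494887343
```

15.2° left. I'll move the tool 13.5° further, gently, and look again.

```bash
python3 -m crank '{"slide":[[0.003,-0.0006,0],[0.006,-0.0010,0],[0.0095,-0.0013,0],[0.0125,-0.0014,0],[0.0155,-0.0014,0],[0.0175,-0.0014,0],[0.019,-0.0014,0],[0.019,-0.0014,0],[0.019,-0.0014,0]],"roll":[0,0,0,0,0,0,0,0,0]}' 0 20
python3 - <<'E'
from h import *
st=telemetry.sense(); print(st["tool_pos"],st["tool_rot"],st["force"])
np.save("w7.npy",np.r_[st["tool_pos"],st["tool_rot"]])
cv2.imwrite(f"pics/wrist7.png",vision.get_image("wrist")[:,:,::-1])
E
```

```text
t: 11.72
tool_pos: [0.5155, -0.1255, 0.0279]
tool_rot: [-3.141, -0.001, 2.899]
force: [0.6, 0.3, 0.5]
opening: 0.009
[ 0.51551299 -0.12549975  0.02791857] [-3.14140321e+00 -8.29752371e-04  2.89940519e+00] [0.62657942 0.3413563  0.47717032]
```

View pics/wrist7.png

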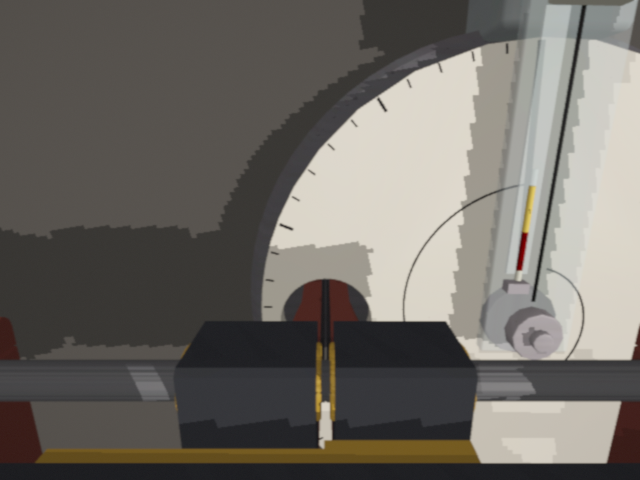

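```bash
python3 - <<'E'
from h import *
im=cv2.imread("pics/wrist7.png"); a=np.load("w7.npy"); st=dict(tool_pos=a[:3],tool_rot=a[3:])
h=refine(im,(583,8),(534,290)); H=ang(h[0],h[1],.048,st);print(h,H)
c=np.array([.5382,-.0471])
for da in(0,1,2,3,4):
    th=np.radians(165.2+da); print(da,[proj("wrist",np.r_[c+r*np.array([np.cos(th),np.sin(th)]),.036],st).round(1).tolist() for r in(.106,.07,.03)])
cv2.imwrite("pics/w7z.png",cv2.resize(im[30:330,460:640],(360*1,600),interpolation=cv2.INTER_CUBIC))
E
```

```text
((np.float32(583.2832), 8), (np.float32(534.57947), 290), 283) (array([ 0.42602993, -0.01742018,  0.048     ]), array([ 0.52153628, -0.04269192,  0.048     ]), np.float64(165.17876329715432))
0 [[556.5, 49.5], [540.2, 151.3], [524.4, 250.1]]
1 [[551.4, 49.5], [537.0, 151.3], [523.1, 250.1]]
2 [[546.3, 49.5], [533.9, 151.3], [521.8, 250.1]]
3 [[541.2, 49.7], [530.7, 151.4], [520.6, 250.2]]
4 [[536.0, 49.9], [527.5, 151.5], [519.3, 250.2]]
```

View pics/w7z.png

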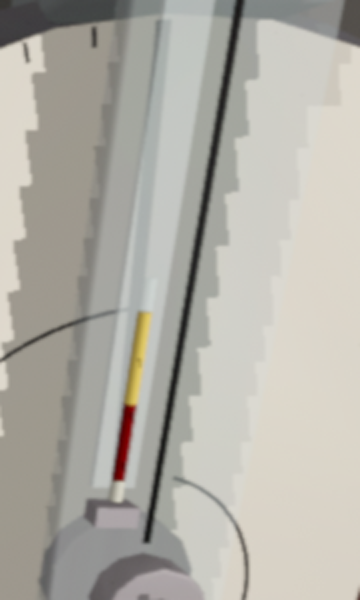

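The line's rim end at about (541,41) indicates about 2.9° remaining. I'll nudge 2.5°, ease off, lift, and check with the camera in the hairline's vertical plane, where parallax cancels.

```bash
python3 -m crank '{"slide":[[0.001,0,0],[0.002,0,0],[0.003,0.0001,0],[0.0037,0.0002,0],[0.0037,0.0002,0],[0.0037,0.0002,0],[0.001,0,0],[-0.001,0,0],[-0.001,0,-0.02],[0.001,0,-0.06],[0.01,0.01,-0.11],[0.02,0.04,-0.14],[0.032,0.07,-0.14],[0.042,0.082,-0.14],[0.042,0.082,-0.14],[0.042,0.082,-0.14],[0.042,0.082,-0.14]],"roll":[0,0,0,0,0,0,0,0,0,0,0,0,0,0,0,0,0]}' 0 20
python3 - <<'E'
from h import *
st=telemetry.sense(); print(st["tool_pos"],st["tool_rot"],st["force"])
np.save("w8.npy",np.r_[st["tool_pos"],st["tool_rot"]])
cv2.imwrite(f"pics/wrist8.png",vision.get_image("wrist")[:,:,::-1])
im=cv2.imread("pics/wrist8.png")
print(wfc("wrist",st)[1][:3,3])
cv2.imwrite("pics/w8z.png",cv2.resize(im[60:290,230:430],(522,600),interpolation=cv2.INTER_CUBIC))
E
```

```text
t: 13.9
tool_pos: [0.4945, -0.0371, 0.1677]
tool_rot: [-3.141, -0.001, 2.897]
force: [0.8, 0.5, -0.2]
opening: 0.006
[ 0.49453085 -0.03713559  0.1677092 ] [-3.14071350e+00 -1.05909433e-03  2.89747959e+00] [ 0.75361711  0.50820856 -0.22215337]
[ 0.42347807 -0.0200419   0.32919588]
```

View pics/wrist8.png

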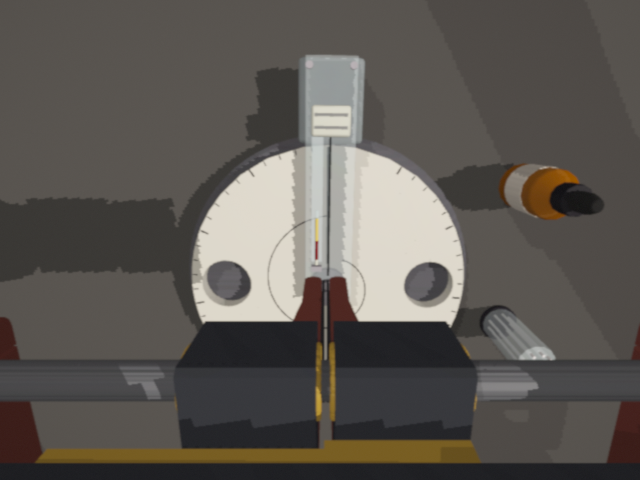

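View pics/w8z.png

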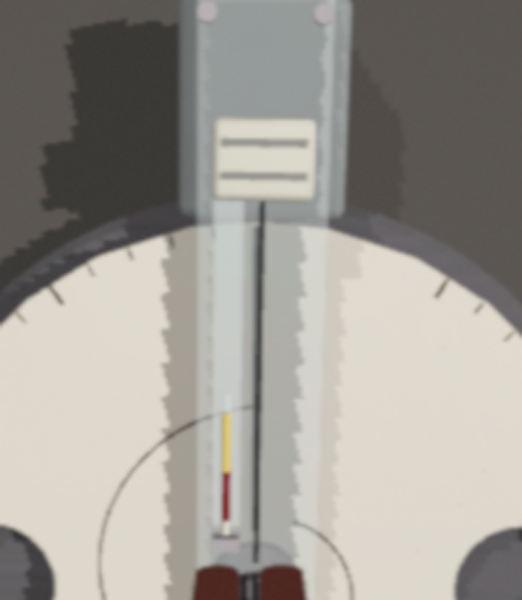

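The line now seems to lie under the hairline. I'll zoom in and cross-check with the hole centres and the slide.

```bash
python3 - <<'E'
from h import *
im=cv2.imread("pics/wrist8.png"); a=np.load("w8.npy"); st=dict(tool_pos=a[:3],tool_rot=a[3:])
h=refine(im,(330.5,145),(328,260),5); H=ang(h[0],h[1],.048,st);print(h,H)
g=cv2.cvtColor(im,cv2.COLOR_BGR2GRAY)
for y in range(138,176,3): print(y,g[y,322:340])
# holes: dark blobs on disc; top rim fit
m=cv2.inRange(g,0,125)
for x0,y0 in((228,283),(427,283)):
    r=m[y0-32:y0+32,x0-32:x0+32]; cs,_=cv2.findContours(r,cv2.RETR_EXTERNAL,cv2.CHAIN_APPROX_NONE); c=max(cs,key=cv2.contourArea)
    e=cv2.fitEllipse(c); p=(e[0][0]+x0-32,e[0][1]+y0-32); print("hole",p,e[1],ray("wrist",p,.036,st))
for p in((332,104.5),(332,134.5)): print("block",ray("wrist",p,.066,st),np.linalg.norm(ray("wrist",p,.066,st)[:2]-[.5382,-.0471]))
cv2.imwrite("pics/w8zz.png",cv2.resize(im[95:185,290:375],(566,600),interpolation=cv2.INTER_NEAREST))
E
```

```text
((np.float32(329.24368), 145), (np.float32(327.42343), 260), 116) (array([ 0.43123274, -0.01904548,  0.048     ]), array([ 0.51393746, -0.04080702,  0.048     ]), np.float64(165.25828588345547))
138 [188 174 158 152 151 152 145 121  87 114 144 150 150 150 150 150 150 150]
141 [187 172 155 149 149 147 135 104  79 112 142 149 150 149 149 150 149 149]
144 [183 168 150 145 145 144 133 102  79 116 146 152 148 142 139 140 139 139]
147 [198 189 179 174 166 147 121  89  85 134 168 175 176 176 175 175 175 175]
150 [196 186 178 173 163 140 110  81  82 135 168 175 175 176 176 175 176 175]
153 [196 186 178 173 163 139 109  83  95 142 169 175 175 175 175 175 175 175]
156 [196 186 178 173 159 131 101  75  94 142 169 175 175 175 175 176 175 175]
159 [196 186 177 172 159 131 101  75  94 143 169 175 175 175 175 175 175 176]
162 [196 186 177 172 158 130 101  74  94 142 169 175 175 175 175 175 175 175]
165 [196 186 177 172 158 131 101  79 109 150 170 175 175 175 174 175 175 175]
168 [194 182 175 171 158 129  97  73 110 153 171 174 175 175 174 174 175 175]
171 [193 181 174 170 157 129  96  72 110 153 170 174 174 174 174 174 174 174]
174 [193 181 175 171 157 128  96  73 110 152 170 173 174 174 174 174 174 174]
hole (228.43691635131836, 280.4848041534424) (36.264434814453125, 45.1826286315918) [ 0.51538827 -0.12373194  0.036     ]
hole (426.95395851135254, 281.6400680541992) (36.64865493774414, 46.3678092956543) [0.55519592 0.03221221 0.036     ]
block [ 0.40655442 -0.01133714  0.066     ] 0.13641679109805152
block [ 0.42466639 -0.0157522   0.066     ] 0.11778185686316239
```

View pics/w8zz.png

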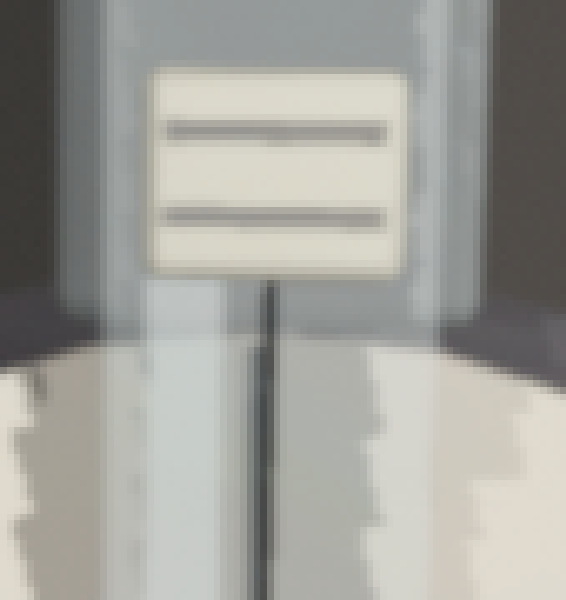

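The slide face reads 136.4 mm from the axis, so it is home. Two checks agree on the disc: the line's profile is about 0.5 mm left of the hairline (0.3°), and the hole-centre direction gives 0.4°. There is plenty of time for one fine nudge, so I'll re-enter hole a.

```bash
python3 -m crank '{"slide":[[-0.01,-0.03,0],[-0.025,-0.06,0.01],[-0.041,-0.0805,0.03],[-0.041,-0.0805,0.07],[-0.041,-0.0805,0.11],[-0.041,-0.0805,0.13],[-0.041,-0.0805,0.1395],[-0.041,-0.0805,0.1395],[-0.041,-0.0805,0.1395]],"roll":[0,0,0,0,0,0,0,0,0]}' 0 20
python3 - <<'E'
from h import *
st=telemetry.sense(); print(st["tool_pos"],st["force"])
Rm=R.from_euler('xyz',st["tool_rot"]).as_matrix(); print(Rm.T@(np.array([.5120,-.1244,.028])-st["tool_pos"]))
cv2.imwrite("pics/wrist9.png",vision.get_image("wrist")[:,:,::-1])
E
```

```text
t: 15.08
tool_pos: [0.5154, -0.1253, 0.0291]
tool_rot: [-3.141, 0.0, 2.898]
force: [-0.4, -0.3, -0.6]
opening: -0.0
[ 0.5153682  -0.12531663  0.02907882] [-0.4476836  -0.25244278 -0.60396043]
[3.49021806e-03 7.61356857e-05 1.07767737e-03]
```

View pics/wrist9.png

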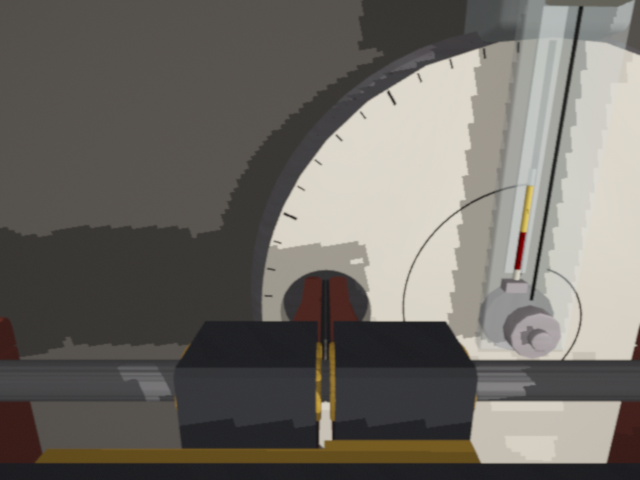

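I'm in the hole with no contact. Pushing 0.6 mm past the previous point, then easing off, lifting and looking.

```bash
python3 -m crank '{"slide":[[0.0015,0,0.001],[0.003,0,0.001],[0.0036,0,0.001],[0.0041,0,0.001],[0.0041,0,0.001],[0.0041,0,0.001],[0.0041,0,0.001]],"roll":[0,0,0,0,0,0,0]}' 0 20
python3 -m crank '{"slide":[[-0.002,0,0],[-0.004,0,0],[-0.004,0,-0.02],[-0.003,0,-0.06],[0.01,0.01,-0.11],[0.02,0.04,-0.14],[0.032,0.07,-0.14],[0.042,0.079,-0.14],[0.042,0.079,-0.14],[0.042,0.079,-0.14],[0.042,0.079,-0.14]],"roll":[0,0,0,0,0,0,0,0,0,0,0]}' 0 20
python3 - <<'E'
from h import *
st=telemetry.sense(); print(st["tool_pos"],st["tool_rot"],st["force"])
np.save("w10.npy",np.r_[st["tool_pos"],st["tool_rot"]])
im=vision.get_image("wrist")[:,:,::-1].copy(); cv2.imwrite("pics/wrist10.png",im)
T=wfc("wrist",st)[1]
h=refine(im,(330.5,155),(328,250),5); H=ang(h[0],h[1],.048,st);print(h,H,T[:3,3])
g=cv2.cvtColor(im,cv2.COLOR_BGR2GRAY)
for y in range(135,176,3): print(y,g[y,320:340])
m=cv2.inRange(g,0,125); hs=[]
for x0,y0 in((228,283),(427,283)):
    r=m[y0-32:y0+32,x0-32:x0+32]; cs,_=cv2.findContours(r,cv2.RETR_EXTERNAL,cv2.CHAIN_APPROX_NONE); c=max(cs,key=cv2.contourArea)
    e=cv2.fitEllipse(c); p=(e[0][0]+x0-32,e[0][1]+y0-32); hs.append(ray("wrist",p,.036,st)); print("hole",p,e[1],hs[-1])
d=hs[1]-hs[0]; print("line dir",np.degrees(np.arctan2(d[1],d[0]))+90)
cv2.imwrite("pics/w10zz.png",cv2.resize(im[95:185,290:375],(566,600),interpolation=cv2.INTER_NEAREST))
E
```

```text
t: 16.0
tool_pos: [0.5116, -0.1242, 0.0282]
tool_rot: [-3.141, 0.001, 2.898]
force: [1.5, 0.1, 0.7]
opening: 0.004
t: 17.38
tool_pos: [0.4898, -0.0386, 0.1679]
tool_rot: [-3.14, 0.001, 2.896]
force: [0.7, 0.4, 0.2]
opening: 0.003
[ 0.4898454  -0.03855479  0.16789719] [-3.14043257e+00  5.00091495e-04  2.89586445e+00] [0.68428954 0.3722329  0.18991032]
((np.float32(332.66736), 155), (np.float32(331.13242), 250), 96) (array([ 0.43405626, -0.01973729,  0.048     ]), array([ 0.50240623, -0.03768265,  0.048     ]), np.float64(165.28895494111723)) [ 0.41858716 -0.02124215  0.3292708 ]
135 [188 187 187 187 188 187 187 187 187 188 188 188 188 188 188 187 185 180
 180 179]
138 [212 212 212 212 213 213 213 212 213 213 213 213 213 213 214 214 214 214
 214 214]
141 [187 187 188 188 189 190 190 190 190 191 191 192 192 192 192 193 193 193
 194 194]
144 [191 190 190 190 190 188 179 163 152 151 151 146 126  87  97 131 147 149
 149 149]
147 [192 193 192 192 192 190 180 162 151 149 149 144 123  82  94 129 145 148
 149 149]
150 [190 190 191 191 192 191 181 165 156 155 156 154 132  89 101 139 156 155
 15
[... 272 characters left out ...]
[203 203 203 203 203 201 193 180 175 172 159 129  96  81 131 167 175 175
 175 175]
165 [203 203 203 203 203 202 192 180 175 172 159 129  96  80 131 167 174 175
 175 175]
168 [202 202 202 202 202 200 192 180 174 172 159 129  96  81 131 167 174 175
 175 174]
171 [202 202 202 202 202 200 192 178 174 170 155 120  84  83 134 167 174 174
 174 175]
174 [202 203 202 202 201 199 188 177 174 170 153 116  80  82 133 166 174 174
 175 174]
hole (232.06617736816406, 284.64637756347656) (35.92741775512695, 44.725486755371094) [ 0.51500626 -0.12361679  0.036     ]
hole (429.73626708984375, 286.1696357727051) (36.1209831237793, 45.89912033081055) [0.55535937 0.03215771 0.036     ]
line dir 165.47687398940116
```

View pics/w10zz.png

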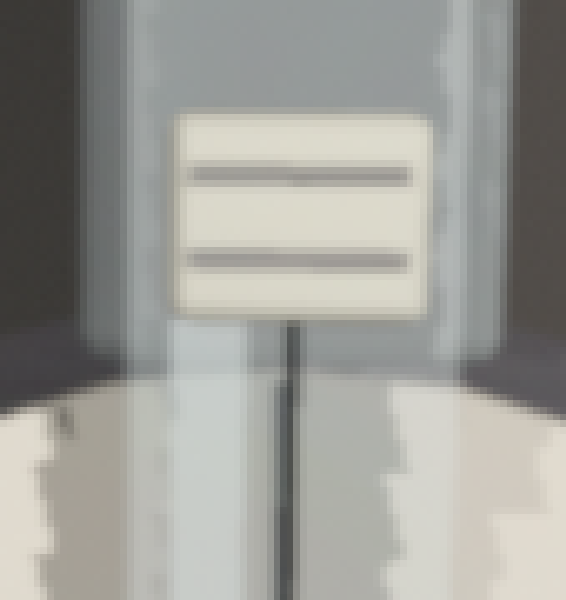

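View pics/wrist10.png

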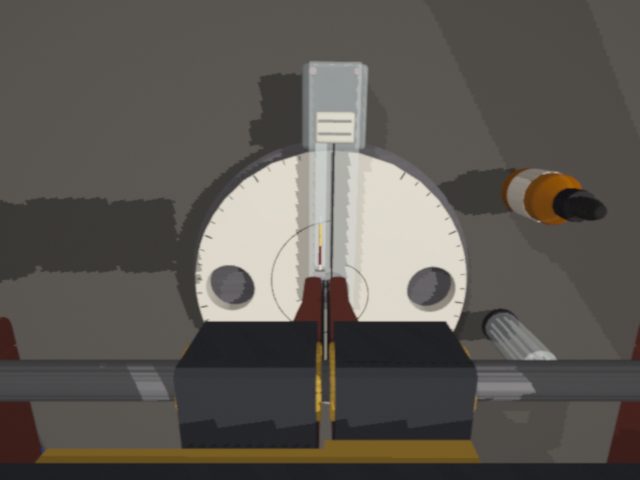

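After the nudge, the holes give the line direction as 165.5° and the hairline as 165.3°. The profile offset is down to about 0.1 px after parallax. One quick side view, then I'll hand in.

```bash
python3 - <<'E'
from h import *
im=vision.get_image("side")[:,:,::-1]; cv2.imwrite("pics/side11.png",im)
from bench import order
print(order.finish_job(), telemetry.sense()["t"])
E
```

```text
the job is handed in; nothing more can be done
the job is handed in; nothing more can be done
```

View pics/side11.png

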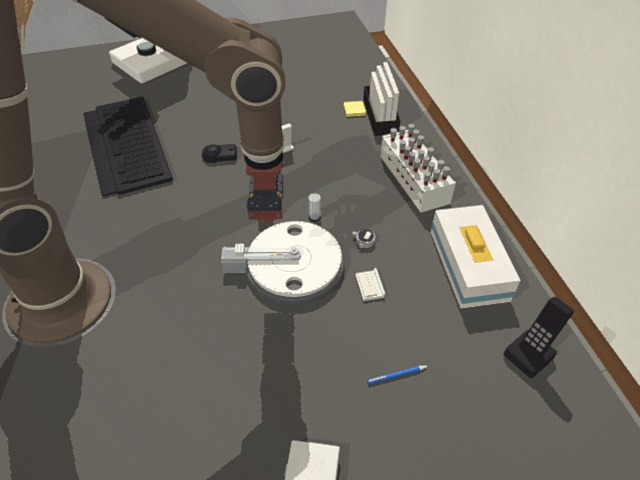

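The slide is home and the 100 line lies under the hairline. I handed the job in at about 17.5 s, with the arm clear of everything.

- **Slide:** I pushed the slide in first, with the closed fingertips on its outer face. The force rose from about 2 N to about 8 N at the stop. The face then measured 136.4 mm from the axis, against 136 mm for home.
- **Disc:** I turned it about 162° clockwise from finger hole a, then gave it one fine nudge. Two last checks differed slightly. The hole centres leave the line about 0.2° (about 0.4 mm at the rim) short of the hairline. The line's profile at the rim, allowing for parallax, shows about 0°.
- **Other objects:** in the last side view the objects in sight stand where they were. The arm hides the dropper bottle there, but the wrist picture just before shows it still upright.

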